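# Hold a welded bracket against the sprung pad for bolting

### The job

Slide the vise jaw back by the post on top of it until its lip clears the welded bracket, then lift the bracket out and bring it down onto (or just above) the bed of the bolting fixture, upright, with its tall end flange facing the sprung pad. Press the flange flat and centred against the pad until the pad is pushed about half-way in (15 of its 30 mm, about 12 N), never to the end of its travel, and finish while still gripping the bracket and holding that push steady, so that someone can bolt it. Leave the screwdriver and the steel collar that lie between vise and fixture where they are.

Things in the scene. Friction and masses are not known exactly. Their poses are not given: they have to be found in the camera images.
- jaw (a joint): sliding vise jaw, m: 0 = fully shut, 0.045 = fully open; it slides along the vise's own -x (towards the robot's side) with about 4 N of friction and stays where left. Its lip laps over the bracket's foot by 14 mm at 0, so the bracket can be lifted once the value is over 0.016
- jaw_post (a point): centre of the upright steel post on the jaw, by which it is moved; post 16 mm (x) x 30 mm (y) x 42 mm tall, its foot standing on the jaw 21 mm below this point; the jaw below it is 55 mm (x) x 90 mm (y); x and y axes are those of the vise
- vise_seat (a point): centre of the flat seat on the grey vise (bed 250 x 100 mm, seat 35 mm above the bench) where the bracket stands; +x points from the sliding jaw to the fixed jaw, which is a bar 22 mm high across the bed from 47 mm beyond this point
- bracket_web (a point): centre of the upright web of the loose aluminium bracket (0.2 to 0.35 kg), half-way up. The web is 10 mm thick (y), 57 mm long (x) and free from 8 to 58 mm above the bracket's underside; this point is 34 mm above the underside. Foot below: 90 mm (x) x 50 mm (y) x 8 mm. End flange at +x: 50 mm wide, 66 mm tall over all, 8 mm thick. In the vise its axes are about those of vise_seat
- bracket_flange (a point): point on the outer face of the bracket's flange, on its middle line, 36 mm above the underside and 36.5 mm in +x (and 2 mm up) from bracket_web; +x points out of the face
- bracket: the same bracket; origin at the centre of the foot's underside, +x towards the flange, z up
- pad (a joint): how far the sprung pad is pushed in, m: 0 = out, 0.030 = end stop; the push is 3 N at 0 and grows by 0.6 N per mm (12 N at 0.015)
- pad_face (a point): the dark square pad, origin at the centre of its face (44 x 44 mm, 12 mm thick) on its stem in front of the fixture's fence; +x points into the pad, the direction in which it yields; it moves with the pad. It is 36 mm above the fixture's bed, so it meets bracket_flange when the foot is on the bed
- fixture_bed (a point): centre of the length of the open steel bed (210 x 140 mm, top 15 mm above the bench); x along the push, z up; the pad's face when out is 28 mm in +x, the fence (140 mm wide, 70 mm above the bed) is at 75 mm in +x; the bed reaches 100 mm in -x; nothing stands beside the pad
- screwdriver: a screwdriver about 200 mm long lying between the vise and the fixture; not part of the job, leave it; origin at its underside
- collar: a steel collar, 44 mm across and 14 mm high, lying flat between the vise and the fixture; not part of the job, leave it; origin at its underside
Not all that is in view belongs to the job. What is shaped like the bracket but purple or turquoise is not meant.

How it is judged:
By the outcome, as a careful person would: the job done as asked, in the order asked, and still so for the second after the job is handed in, while the arm keeps its last pose, push and grip.
It also fails if it takes over 48 s, if anything falls off the work surface, if the arm or the gripper's body presses on something with over 40 N, if the wrist force passes 120 N, or if a joint passes its speed limit or range.

### The arm

A 6-joint arm with a two-finger parallel gripper is mounted at the origin on the work surface. World frame = base frame: x ahead of the robot, y to its left, z up, the work surface at z = 0. Lengths are in m, angles in rad, forces in N, time in s.
With the tool pointing down it reaches from about 0.35 to 0.95 m from the base axis. Payload 17.4 kg.
Tool frame: the origin (TCP) lies between the finger pads; the fingertips stand ahead of it and the grasp point (between the pads) lies 11 mm behind it (tcp_to_tips is the z of the fingertips in the tool frame, in m); z points along the fingers, y is the line along which they close (so a half turn about z gives the same grasp; the last joint's range is limited). The gripper opens to 93 mm and grips with 3 to 60 N. Pads are 15 mm wide; open, the fingers measure 128 mm over their backs; the gripper's body (75 mm by 188 mm) begins 65 mm behind the grasp point.
Start: joints at [1.067, 0.116, 1.442, -0, 1.584, -0.038], TCP at [0.303, 0.603, 0.227] pointing down, gripper open.
Joint ranges: [-2.83, 2.83], [-0.83, 2.19], [0.07, 2.5], [-1.14, 4.28], [0.01, 3], [-2.97, 2.97]. Speed limits (rad/s): [1.89, 1.89, 2.22, 3.14, 3.14, 3.14].

### API

Orientations are given as a unit quaternion [x, y, z, w].
In Python, from workcell import get_state, capture, camera_info, close_job, boxes_of, masks_of, tcp_to_tips gives the robot as it stands. The module is installed in compiled form; this text tells all that it offers.
- The arm moves only by the tool drive_tool, never from a script. Its argument "series" is a list of rows, each an object of numbers: "claw": the opening, from -1 (shut) to 1 (fully open); "dx", "dy", "dz": the shift along the tool's x, y, z as a fraction of full scale; "roll": the turn about the tool's z as a fraction of full scale. In form: [{"claw": .., "dx": .., "dy": .., "dz": .., "roll": ..}, ...]. A call has 1 to 5 rows; each row shifts and turns the commanded pose from where the row before left it, along the tool's axes as they then stand; what a row does not reach is not made up. Full scale, the value 1, is 50 cm for a shift and 2 pi rad for a turn. A row lasts 1/10 s, in which the tool goes at most 50 mm and 8.59 degrees, less where a joint would pass 70% of its speed; a pose out of reach is approached as far as the arm can. A call with a number of a shift or a turn outside -1 to 1 is refused whole. A call with a gripper value outside its range is refused whole. The fingers move at their own pace and stop on an object; "force" is the grip in N (left out, the last holds). Time passes only in rows, so rows that do not move let the fingers close. It gives the time, the measured TCP pose, the force, the opening and the grip force at its end, in the units of the state.
- get_state(): the state, without advancing time (a new reading comes with each control period).
- capture(name): name is "scene" or "top" or "wrist"; returns the picture (480x640x3 uint8, red, green, blue); there is no depth.
- camera_info(name): a dict with "vertical_fov" (degrees; the focal length in pixels is half the picture's height over the tangent of half this angle, whatever the lens; pixels are square), "cx", "cy" (the principal point, pixels), "extrinsics" (4x4, takes a point from camera to world coordinates); the wrist camera has in their place "mount" (4x4, takes a point from camera to tool coordinates, whose origin is the TCP and whose axes are the flange's). Camera axes: x right, y down, z forward; pixel columns grow to the right and rows downward; lengths in m; the calibration is good to about 2 mm. A picture is of the moment at which its call begins: read the wrist's pose just before it. camera_info takes no time and is no camera call.
- close_job(): hands the job in; it is judged then, once.
Trained networks look in the newest picture that a camera, given by its name, has taken for a name from the list of things; names that differ only in an ending like _2 or _b are one class to them, and where a whole thing is asked for, a point or a joint stands for the part that bears it (a point fixed in the world has none). Each returns a list of dicts, best first, with "score" (0 to 1); they miss things now and then, are a little off and sometimes report something else, mostly with a low value. They report only what shows in the picture. A call takes as long as a camera call. They do not tell look-alikes from the thing itself.
- boxes_of(camera, name): "bbox" ([left, top, right, bottom] in pixels, round what is visible of it).
- masks_of(camera, name): "pixels" (480x640 bool, what is visible of it) and "bbox" ([left, top, right, bottom] in pixels, round what is visible of it).
The state is a dict: "t": time; "q": joint angles; "dq": joint speeds; "joint_efforts": joint torques, N m; "position": TCP position; "eef_rot": TCP orientation; "contact_force": force on the tool from outside, world axes, zero at the start; "torque": the same for the moment, N m; "grip_width": finger opening in m; "grip_force": force on a finger pad.
Only numpy, scipy, OpenCV 4.12 (cv2) and the standard library are available. Lean on these libraries where they do the work, as an engineer would, in place of code of your own. Each camera call takes 0.05 s, during which the arm holds its last target. There are 200 camera calls.

## Working session

There is one attempt and no reset: what is moved stays moved. The work goes in short steps, Python scripts to look and compute and a tool call to move; the robot and the scene stay as the last step left them, time stands still between calls to the robot, and variables do not carry over. Pictures are saved under pics/ and viewed, at most 10 in all, crops included, and the job is handed in when it is done.

Besides the shell and the picture viewer there is one more tool, called after ">>>" by a JSON object that holds its "api" and its "payload", one argument or row to a line. drive_tool: Moves the arm, as the interface text tells. Shift numbers are shares of 50 cm and turn numbers shares of 2 pi rad, none past 1 either way. Its arguments: {"type":"object","properties":{"series":{"type":"array"},"force":{"type":"number"}},"required":["series"]}

```bash
mkdir -p pics; cat > h.py <<'E'
import numpy as np, cv2
from workcell import *
from scipy.spatial.transform import Rotation as R
def K(n):
    c=camera_info(n); f=240/np.tan(np.radians(c['vertical_fov'])/2); return f,c['cx'],c['cy'],c
def ext(n,s=None):
    c=camera_info(n)
    if 'extrinsics' in c: return np.array(c['extrinsics'])
    s=s or get_state(); T=np.eye(4); T[:3,:3]=R.from_quat(s['eef_rot']).as_matrix(); T[:3,3]=s['position']
    return T@np.array(c['mount'])
def p2w(n,uv,z,s=None):
    f,cx,cy,_=K(n); E=ext(n,s); uv=np.atleast_2d(uv).astype(float)
    d=np.c_[(uv[:,0]-cx)/f,(uv[:,1]-cy)/f,np.ones(len(uv))]@E[:3,:3].T; o=E[:3,3]
    return o+d*((z-o[2])/d[:,2])[:,None]
def w2p(n,P,s=None):
    f,cx,cy,_=K(n); E=ext(n,s); q=(np.atleast_2d(P)-E[:3,3])@E[:3,:3]
    return np.c_[f*q[:,0]/q[:,2]+cx,f*q[:,1]/q[:,2]+cy]
def snap(n,name):
    im=capture(n); cv2.imwrite(f'pics/{name}.png',im[:,:,::-1]); return im
E
python3 - <<'E'
from h import *
np.set_printoptions(precision=4,suppress=True)
print(get_state()); print(tcp_to_tips)
for n in('top','scene','wrist'): print(n,camera_info(n))
a=snap('top','top0');b=snap('scene','sc0')
for n in ('bracket','jaw','pad','screwdriver','collar'):
    for c in('top','scene'): print(n,c,[(np.round(x['bbox']),round(x['score'],2)) for x in boxes_of(c,n)])
E
```

```text
{'t': 0.0, 'q': array([ 1.0672,  0.1164,  1.4423,  0.    ,  1.584 , -0.0378]), 'dq': array([ 0.0006,  0.0013, -0.0003, -0.001 , -0.0011, -0.0005]), 'joint_efforts': array([ -0.0037, -72.1215, -62.2638,   0.0778,   0.0233,  -0.0001]), 'position': array([0.3031, 0.6029, 0.2259]), 'eef_rot': array([ 0.2308,  0.973 , -0.0005, -0.0002]), 'contact_force': array([ 0.5155,  0.2965, -0.5107]), 'torque': array([-0.0093,  0.0208, -0.0059]), 'grip_force': 0.0, 'grip_width': 0.09311110552291459}
0.008
top {'vertical_fov': 54.336746377075244, 'cx': 315.4586581784862, 'cy': 247.07100332851255, 'extrinsics': array([[ 0.0197, -0.996 ,  0.0868,  0.4445],
       [-0.9997, -0.0206, -0.0096,  0.0702],
       [ 0.0114, -0.0866, -0.9962,  1.2659],
       [ 0.    ,  0.    ,  0.    ,  1.    ]])}
scene {'vertical_fov': 54.381379260206266, 'cx': 325.44653370231174, 'cy': 239.2803812401307, 'extrinsics': array([[ 0.7951,  0.4321, -0.4255,  0.9257],
       [ 0.6062, -0.5869,  0.5368, -0.4355],
       [-0.0177, -0.6847, -0.7286,  0.7257],
       [ 0.    ,  0.    ,  0.    ,  1.    ]])}
wrist {'vertical_fov': 59.29
[... 421 characters left out ...]
35., 336., 182.]), 0.93), (array([477., 178., 517., 214.]), 0.8), (array([380., 185., 426., 224.]), 0.57)]
jaw top [(array([219., 242., 256., 274.]), 0.76), (array([235., 205., 262., 246.]), 0.44)]
jaw scene [(array([352., 162., 398., 204.]), 0.68)]
pad top [(array([420., 207., 437., 241.]), 0.62)]
pad scene [(array([222., 348., 290., 389.]), 0.74)]
screwdriver top [(array([325., 247., 336., 311.]), 0.72), (array([235., 206., 261., 242.]), 0.34)]
screwdriver scene [(array([336., 160., 445., 258.]), 0.34)]
collar top [(array([335., 196., 352., 216.]), 0.57), (array([419., 207., 441., 242.]), 0.57), (array([221., 239., 258., 274.]), 0.37)]
collar scene [(array([350., 297., 374., 323.]), 0.88)]
```

```bash
python3 - <<'E'
import cv2
a=cv2.imread('pics/top0.png')[150:360,150:510]; cv2.imwrite('pics/top0c.png',cv2.resize(a,None,fx=2.2,fy=2.2,interpolation=cv2.INTER_CUBIC))
E
```

```text
(no output)
```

View pics/top0c.png

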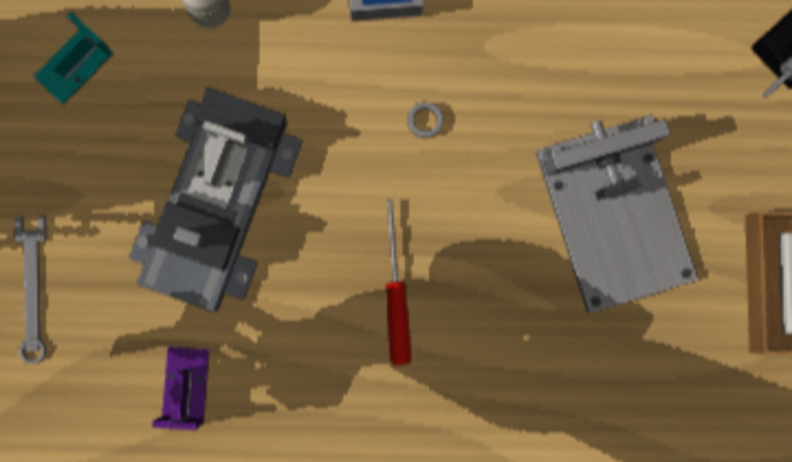

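View pics/sc0.png

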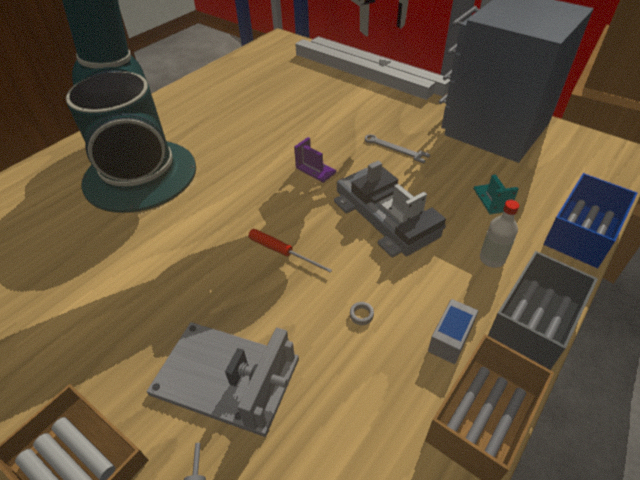

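The top view (2.2x crop) shows the vise on the left with the grey bracket (flange at its upper end, crop 218,135), the jaw post at (187,238), the screwdriver at (398,280), the collar at (425,120) and the fixture on the right with the pad at (617,185). The scene view agrees. The purple and turquoise brackets are decoys.

```bash
python3 - <<'E'
from h import *
np.set_printoptions(precision=4,suppress=True)
g=lambda pts,z:p2w('top',np.array(pts)/2.2+150,z)
b=g([(205,88),(287,118),(138,285),(215,310)],.04);print('vise',b)
d=(b[:2].mean(0)-b[2:].mean(0));print(d,np.degrees(np.arctan2(d[1],d[0])),np.linalg.norm(d[:2]))
print('post',g([(187,238)],.1)); print('flange top',g([(205,130),(243,138)],.101),'web top',g([(218,135),(205,185)],.093))
f=g([(538,150),(695,280),(590,312)],.015);print('fix',f)
d=f[0]-f[2];print(d,np.degrees(np.arctan2(d[1],d[0])),np.linalg.norm(d[:2]),np.linalg.norm((f[1]-f[2])[:2]))
print('padtop',g([(597,196),(637,183)],.073))
print('fence',g([(552,163),(668,128)],.085))
print('collar',g([(425,120)],.014),'sd',g([(390,200),(400,362)],.01))
s=get_state();print(R.from_quat(s['eef_rot']).as_matrix())
E
```

```text
vise [[0.6993 0.2533 0.04  ]
 [0.6649 0.1534 0.04  ]
 [0.4607 0.3247 0.04  ]
 [0.4329 0.2326 0.04  ]]
[ 0.2353 -0.0753  0.    ] -17.75155341391127 0.24706887608082415
post [[0.5141 0.259  0.1   ]]
flange top [[0.638  0.2425 0.101 ]
 [0.6297 0.1989 0.101 ]] web top [[0.6338 0.2286 0.093 ]
 [0.5757 0.2416 0.093 ]]
fix [[ 0.6363 -0.1542  0.015 ]
 [ 0.4805 -0.3466  0.015 ]
 [ 0.4392 -0.2184  0.015 ]]
[0.1971 0.0642 0.    ] 18.0475635135318 0.20726486371905548 0.13468562969578501
padtop [[ 0.5746 -0.2132  0.073 ]
 [ 0.5909 -0.2601  0.073 ]]
fence [[ 0.6107 -0.158   0.085 ]
 [ 0.6546 -0.2932  0.085 ]]
collar [[ 0.6707 -0.0147  0.014 ]] sd [[0.5712 0.0265 0.01  ]
 [0.3744 0.011  0.01  ]]
[[-0.8934  0.4492  0.    ]
 [ 0.4492  0.8934 -0.    ]
 [-0.     -0.     -1.    ]]
```

>>> {"api": "drive_tool", "payload": {
  "series": [
    {"claw":1,"dx":-0.079,"dy":-0.04,"dz":-0.005,"roll":0},
    {"claw":1,"dx":-0.079,"dy":-0.04,"dz":-0.005,"roll":0},
    {"claw":1,"dx":-0.079,"dy":-0.04,"dz":-0.005,"roll":0},
    {"claw":1,"dx":-0.079,"dy":-0.04,"dz":-0.005,"roll":0},
    {"claw":1,"dx":-0.079,"dy":-0.04,"dz":-0.005,"roll":0}
  ]
}}

```text
t: 1.1
position: [0.4354, 0.4235, 0.2394]
eef_rot: [0.231, 0.973, 0.0, 0.0]
contact_force: [-0.1, 0.4, -0.2]
grip_width: 0.0932
grip_force: 0.0
```

>>> {"api": "drive_tool", "payload": {
  "series": [
    {"claw":1,"dx":-0.079,"dy":-0.04,"dz":-0.005,"roll":0},
    {"claw":1,"dx":-0.079,"dy":-0.04,"dz":-0.005,"roll":0},
    {"claw":1,"dx":-0.079,"dy":-0.04,"dz":-0.005,"roll":0},
    {"claw":1,"dx":-0.079,"dy":-0.04,"dz":-0.005,"roll":0},
    {"claw":1,"dx":-0.079,"dy":-0.04,"dz":-0.005,"roll":0}
  ]
}}

```text
t: 1.6
position: [0.5671, 0.2453, 0.252]
eef_rot: [0.231, 0.973, 0.0, 0.0]
contact_force: [0.8, 0.9, 0.1]
grip_width: 0.0931
grip_force: 0.0
```

>>> {"api": "drive_tool", "payload": {
  "series": [
    {"claw":1,"dx":0,"dy":0,"dz":0,"roll":-0.0125},
    {"claw":1,"dx":0,"dy":0,"dz":0,"roll":-0.0125},
    {"claw":1,"dx":0,"dy":0,"dz":0,"roll":0},
    {"claw":1,"dx":0,"dy":0,"dz":0,"roll":0}
  ]
}}

```text
t: 2.0
position: [0.5662, 0.2471, 0.2517]
eef_rot: [0.155, 0.988, 0.0, 0.0]
contact_force: [0.3, 0.4, -0.1]
grip_width: 0.0934
grip_force: 0.0
```

```bash
python3 - <<'E'
from h import *
np.set_printoptions(precision=4,suppress=True)
s=get_state();print(s['t'],s['position'],s['eef_rot'],s['q'])
snap('wrist','w1')
for n in('bracket','jaw','jaw_post'): print(n,[(np.round(x['bbox']),round(x['score'],2)) for x in boxes_of('wrist',n)])
import json;json.dump({k:list(map(float,s[k])) for k in('position','eef_rot')},open('w1.json','w'))
E
```

```text
2.0 [0.5662 0.2471 0.2517] [0.1548 0.9879 0.     0.    ] [ 0.3702 -0.0137  1.5359  0.      1.6193 -0.8897]
bracket [(array([497., 253., 580., 360.]), 0.76), (array([288., 205., 350., 323.]), 0.73), (array([254.,   2., 276.,   4.]), 0.63)]
jaw [(array([261., 119., 376., 210.]), 0.75)]
jaw_post [(array([257., 120., 374., 214.]), 0.64), (array([232.,  60., 404., 348.]), 0.34)]
```

View pics/w1.png

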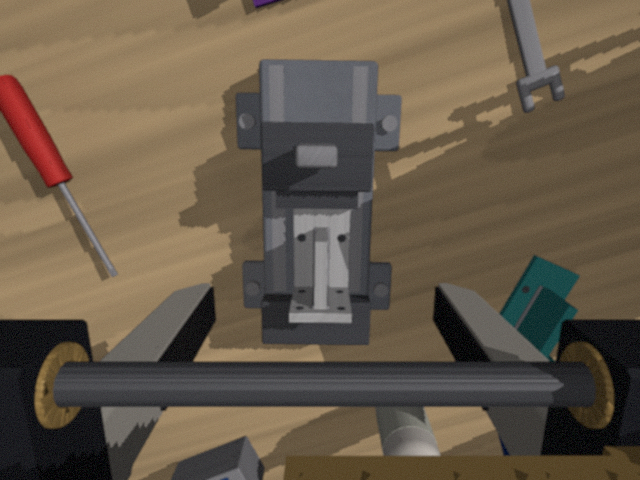

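The wrist view shows the vise nearly straight in the image (bed columns 262–378), the post top at about (317,155), the bracket web from (320,228) to (320,290) and the flange at about (321,300–320). The turquoise decoy is at the right and the screwdriver at the left.

```bash
python3 - <<'E'
import cv2
a=cv2.imread('pics/w1.png')[110:345,240:400]; cv2.imwrite('pics/w1c.png',cv2.resize(cv2.convertScaleAbs(a,alpha=1.6),None,fx=2.5*2/2,fy=2.5,interpolation=cv2.INTER_CUBIC))
E
```

```text
(no output)
```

View pics/w1c.png

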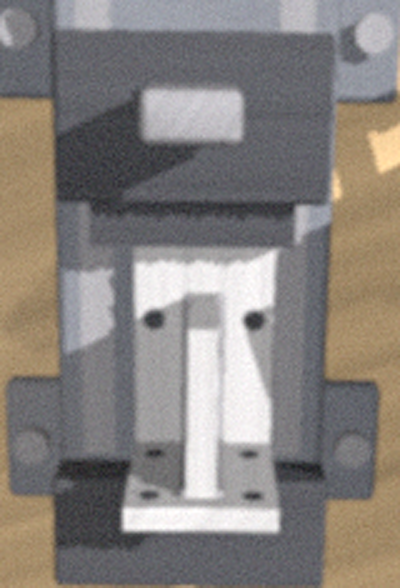

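```bash
python3 - <<'E'
from h import *; import json
np.set_printoptions(precision=4,suppress=True)
s=json.load(open('w1.json'))
g=lambda pts,z:p2w('wrist',np.array(pts)/2.5+[240,110],z,s)
p=g([(192,116)],.098)[0];print('post',p)
w=g([(201,330),(204,497)],.093);print('webtop',w,np.linalg.norm(w[1]-w[0]))
fl=g([(123,519),(279,519)],.101);print('flange',fl,np.linalg.norm(fl[1]-fl[0]));d=fl[0]-fl[1];print('yaw from flange',np.degrees(np.arctan2(d[0],-d[1]))) 
print('axis',np.degrees(np.arctan2(*(fl.mean(0)-w[0])[1::-1])))
j=g([(55,200),(333,203)],.058);print('jaw',j,np.linalg.norm(j[1]-j[0]))
b=g([(57,583),(324,583)],.057);print('bed end',b,np.linalg.norm(b[1]-b[0]))
d=b.mean(0)-j.mean(0);print('vise yaw',np.degrees(np.arctan2(d[1],d[0])))
T=R.from_quat(s['eef_rot']).as_matrix();print('tool x yaw',np.degrees(np.arctan2(T[1,0],T[0,0])))
print('post in tool',T.T@(np.r_[p[:2],.076]-s['position']))
E
```

```text
post [0.5152 0.2569 0.098 ]
webtop [[0.5788 0.2391 0.093 ]
 [0.6329 0.2227 0.093 ]] 0.056550026921372724
flange [[0.6289 0.1968 0.101 ]
 [0.6441 0.2443 0.101 ]] 0.0499358996066016
yaw from flange -17.76262260585275
axis -17.827250367066338
jaw [[0.5299 0.2031 0.058 ]
 [0.5594 0.2917 0.058 ]] 0.09330569770056305
bed end [[0.6648 0.1548 0.057 ]
 [0.6951 0.2494 0.057 ]] 0.09934816258058854
vise yaw -18.524257855046145
tool x yaw 162.18805883383163
post in tool [ 0.0516 -0.0063  0.1757]
```

>>> {"api": "drive_tool", "payload": {
  "series": [
    {"claw":1,"dx":0.052,"dy":-0.006,"dz":0.02,"roll":0},
    {"claw":1,"dx":0.051,"dy":-0.006,"dz":0.06,"roll":0},
    {"claw":1,"dx":0,"dy":0,"dz":0.08,"roll":0},
    {"claw":1,"dx":0,"dy":0,"dz":0.08,"roll":0},
    {"claw":1,"dx":0,"dy":0,"dz":0.04,"roll":0}
  ]
}}

```text
t: 2.7
position: [0.514, 0.2567, 0.1082]
eef_rot: [0.154, 0.988, -0.001, -0.001]
contact_force: [0.3, 0.1, -1.1]
grip_width: 0.0929
grip_force: 0.0
```

>>> {"api": "drive_tool", "payload": {
  "series": [
    {"claw":1,"dx":0,"dy":0,"dz":0.03,"roll":0},
    {"claw":1,"dx":0,"dy":0,"dz":0.029,"roll":0},
    {"claw":1,"dx":0,"dy":0,"dz":0,"roll":0}
  ]
}}

```text
t: 3.0
position: [0.5149, 0.2568, 0.0807]
eef_rot: [0.154, 0.988, -0.0, -0.001]
contact_force: [0.1, 0.1, 0.3]
grip_width: 0.0929
grip_force: 0.0
```

>>> {"api": "drive_tool", "payload": {
  "force": 25,
  "series": [
    {"claw":-1,"dx":0,"dy":0,"dz":0,"roll":0},
    {"claw":-1,"dx":0,"dy":0,"dz":0,"roll":0},
    {"claw":-1,"dx":0,"dy":0,"dz":0,"roll":0},
    {"claw":-1,"dx":0,"dy":0,"dz":0,"roll":0},
    {"claw":-1,"dx":0,"dy":0,"dz":0,"roll":0}
  ]
}}

```text
t: 3.5
position: [0.5155, 0.257, 0.0825]
eef_rot: [0.154, 0.988, 0.0, 0.0]
contact_force: [0.1, -0.3, -0.6]
grip_width: 0.0575
grip_force: 0.0
```

>>> {"api": "drive_tool", "payload": {
  "series": [
    {"claw":-1,"dx":0,"dy":0,"dz":0,"roll":0},
    {"claw":-1,"dx":0,"dy":0,"dz":0,"roll":0},
    {"claw":-1,"dx":0,"dy":0,"dz":0,"roll":0},
    {"claw":-1,"dx":0,"dy":0,"dz":0,"roll":0},
    {"claw":-1,"dx":0,"dy":0,"dz":0,"roll":0}
  ]
}}

```text
t: 4.0
position: [0.5155, 0.2573, 0.0821]
eef_rot: [0.154, 0.988, 0.0, 0.0]
contact_force: [1.9, 4.9, -1.9]
grip_width: 0.0305
grip_force: 25.0
```

>>> {"api": "drive_tool", "payload": {
  "series": [
    {"claw":-1,"dx":0.012,"dy":0,"dz":0,"roll":0},
    {"claw":-1,"dx":0.016,"dy":0,"dz":0,"roll":0},
    {"claw":-1,"dx":0.018,"dy":0,"dz":0,"roll":0},
    {"claw":-1,"dx":0.014,"dy":0,"dz":0,"roll":0},
    {"claw":-1,"dx":0.008,"dy":0,"dz":0,"roll":0}
  ]
}}

```text
t: 4.5
position: [0.4831, 0.2682, 0.0822]
eef_rot: [0.154, 0.988, 0.001, 0.001]
contact_force: [8.4, 10.3, -6.2]
grip_width: 0.0301
grip_force: 25.0
```

>>> {"api": "drive_tool", "payload": {
  "series": [
    {"claw":-1,"dx":0,"dy":0,"dz":0,"roll":0},
    {"claw":1,"dx":0,"dy":0,"dz":0,"roll":0},
    {"claw":1,"dx":0,"dy":0,"dz":0,"roll":0},
    {"claw":1,"dx":0,"dy":0,"dz":0,"roll":0},
    {"claw":1,"dx":0,"dy":0,"dz":0,"roll":0}
  ]
}}

```text
t: 5.0
position: [0.483, 0.2671, 0.0821]
eef_rot: [0.154, 0.988, -0.0, -0.0]
contact_force: [0.0, -0.1, 0.1]
grip_width: 0.0572
grip_force: 0.0
```

>>> {"api": "drive_tool", "payload": {
  "series": [
    {"claw":1,"dx":0,"dy":0,"dz":-0.04,"roll":0},
    {"claw":1,"dx":0,"dy":0,"dz":-0.08,"roll":0},
    {"claw":1,"dx":-0.04,"dy":0,"dz":-0.08,"roll":0},
    {"claw":1,"dx":-0.08,"dy":0,"dz":-0.05,"roll":0},
    {"claw":1,"dx":-0.08,"dy":0,"dz":-0.02,"roll":0}
  ]
}}

```text
t: 5.5
position: [0.5799, 0.2368, 0.221]
eef_rot: [0.153, 0.988, 0.001, 0.002]
contact_force: [0.1, 0.6, -0.5]
grip_width: 0.0922
grip_force: 0.0
```

>>> {"api": "drive_tool", "payload": {
  "series": [
    {"claw":1,"dx":0,"dy":0,"dz":0,"roll":0},
    {"claw":1,"dx":0,"dy":0,"dz":0,"roll":0}
  ]
}}

```text
t: 5.7
position: [0.5786, 0.2364, 0.2166]
eef_rot: [0.154, 0.988, -0.0, -0.0]
contact_force: [0.5, 0.6, 0.3]
grip_width: 0.093
grip_force: 0.0
```

```bash
python3 - <<'E'
from h import *
np.set_printoptions(precision=4,suppress=True)
s=get_state();print(s['t'],s['position'],s['eef_rot'])
a=snap('wrist','w2')
import json;json.dump({k:list(map(float,s[k])) for k in('position','eef_rot')},open('w2.json','w'))
cv2.imwrite('pics/w2c.png',cv2.resize(cv2.convertScaleAbs(a[50:350,220:420,::-1],alpha=1.6),None,fx=2,fy=2,interpolation=cv2.INTER_CUBIC))
E
```

```text
5.7 [0.5786 0.2364 0.2166] [ 0.1543  0.988  -0.0002 -0.0004]
```

View pics/w2c.png

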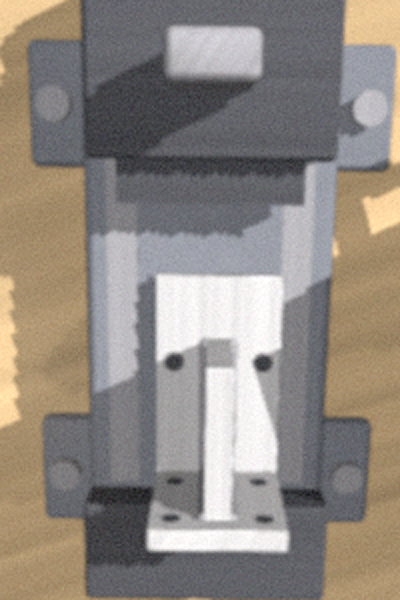

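The jaw is well back: the lip edge (crop row 205) is clear of the whole bracket foot, whose near edge is at row 275. The bracket has not moved; its web top runs from (219,366) to (217,520).

```bash
python3 - <<'E'
from h import *; import json
np.set_printoptions(precision=4,suppress=True)
s=json.load(open('w2.json'))
g=lambda pts,z:p2w('wrist',np.array(pts)/2+[220,50],z,s)
w=g([(219.5,366),(218,520)],.093);print('webtop',w,np.linalg.norm(w[1]-w[0]))
fl=g([(148,541),(288,541)],.101);print(fl,np.linalg.norm(fl[1]-fl[0]));d=fl[0]-fl[1];print(np.degrees(np.arctan2(d[0],-d[1])))
p=w.mean(0);T=R.from_quat(s['eef_rot']).as_matrix()
print(p,T.T@(np.r_[p[:2],.069-.011]-s['position']),np.degrees(np.arctan2(T[1,0],T[0,0])))
E
```

```text
webtop [[0.5778 0.2398 0.093 ]
 [0.6326 0.2219 0.093 ]] 0.05765876671037549
[[0.6293 0.1968 0.101 ]
 [0.6444 0.2442 0.101 ]] 0.049750019817676946
-17.685847455750494
[0.6052 0.2308 0.093 ] [-0.0272  0.0029  0.1586] 162.24807834599244
```

>>> {"api": "drive_tool", "payload": {
  "series": [
    {"claw":1,"dx":-0.054,"dy":0.006,"dz":0.05,"roll":0},
    {"claw":1,"dx":0,"dy":0,"dz":0.08,"roll":0},
    {"claw":1,"dx":0,"dy":0,"dz":0.08,"roll":0},
    {"claw":1,"dx":0,"dy":0,"dz":0.06,"roll":0},
    {"claw":1,"dx":0,"dy":0,"dz":0.03,"roll":0}
  ]
}}

```text
t: 6.25
position: [0.6027, 0.2316, 0.0639]
eef_rot: [0.153, 0.988, -0.001, -0.002]
contact_force: [-0.5, -0.3, -0.6]
grip_width: 0.0929
grip_force: 0.0
```

>>> {"api": "drive_tool", "payload": {
  "force": 45,
  "series": [
    {"claw":1,"dx":0,"dy":0,"dz":0.014,"roll":0},
    {"claw":1,"dx":0,"dy":0,"dz":0,"roll":0},
    {"claw":-1,"dx":0,"dy":0,"dz":0,"roll":0},
    {"claw":-1,"dx":0,"dy":0,"dz":0,"roll":0},
    {"claw":-1,"dx":0,"dy":0,"dz":0,"roll":0}
  ]
}}

```text
t: 6.75
position: [0.6053, 0.2317, 0.0613]
eef_rot: [0.154, 0.988, 0.0, 0.001]
contact_force: [-0.3, 0.5, -0.2]
grip_width: 0.0733
grip_force: 0.0
```

>>> {"api": "drive_tool", "payload": {
  "series": [
    {"claw":-1,"dx":0,"dy":0,"dz":0,"roll":0},
    {"claw":-1,"dx":0,"dy":0,"dz":0,"roll":0},
    {"claw":-1,"dx":0,"dy":0,"dz":0,"roll":0},
    {"claw":-1,"dx":0,"dy":0,"dz":0,"roll":0},
    {"claw":-1,"dx":0,"dy":0,"dz":0,"roll":0}
  ]
}}

```text
t: 7.25
position: [0.6049, 0.2315, 0.0601]
eef_rot: [0.154, 0.988, -0.0, -0.0]
contact_force: [0.3, 0.1, 0.7]
grip_width: 0.0332
grip_force: 0.0
```

>>> {"api": "drive_tool", "payload": {
  "series": [
    {"claw":-1,"dx":0,"dy":0,"dz":0,"roll":0},
    {"claw":-1,"dx":0,"dy":0,"dz":0,"roll":0},
    {"claw":-1,"dx":0,"dy":0,"dz":0,"roll":0},
    {"claw":-1,"dx":0,"dy":0,"dz":0,"roll":0}
  ]
}}

```text
t: 7.65
position: [0.6049, 0.2315, 0.0601]
eef_rot: [0.154, 0.988, 0.0, -0.0]
contact_force: [0.0, 0.5, -0.6]
grip_width: 0.0101
grip_force: 45.0
```

>>> {"api": "drive_tool", "payload": {
  "series": [
    {"claw":-1,"dx":0,"dy":0,"dz":-0.02,"roll":0},
    {"claw":-1,"dx":0,"dy":0,"dz":-0.04,"roll":0},
    {"claw":-1,"dx":0,"dy":0,"dz":-0.07,"roll":0},
    {"claw":-1,"dx":0,"dy":0,"dz":-0.08,"roll":0},
    {"claw":-1,"dx":0,"dy":0,"dz":-0.07,"roll":0}
  ]
}}

```text
t: 8.15
position: [0.6047, 0.2315, 0.2027]
eef_rot: [0.154, 0.988, 0.0, 0.0]
contact_force: [0.4, 0.3, -1.9]
grip_width: 0.0096
grip_force: 45.0
```

>>> {"api": "drive_tool", "payload": {
  "series": [
    {"claw":-1,"dx":-0.02,"dy":-0.05,"dz":-0.05,"roll":0},
    {"claw":-1,"dx":-0.03,"dy":-0.08,"dz":-0.03,"roll":0},
    {"claw":-1,"dx":-0.033,"dy":-0.088,"dz":0,"roll":0},
    {"claw":-1,"dx":-0.033,"dy":-0.088,"dz":0,"roll":0},
    {"claw":-1,"dx":-0.033,"dy":-0.088,"dz":0,"roll":0}
  ]
}}

```text
t: 8.65
position: [0.6156, 0.0195, 0.2409]
eef_rot: [0.154, 0.988, 0.0, 0.0]
contact_force: [1.2, -0.2, -2.4]
grip_width: 0.0095
grip_force: 45.0
```

>>> {"api": "drive_tool", "payload": {
  "series": [
    {"claw":-1,"dx":-0.033,"dy":-0.088,"dz":0,"roll":0},
    {"claw":-1,"dx":-0.033,"dy":-0.088,"dz":0,"roll":0},
    {"claw":-1,"dx":-0.033,"dy":-0.088,"dz":0,"roll":0},
    {"claw":-1,"dx":-0.033,"dy":-0.088,"dz":0,"roll":0},
    {"claw":-1,"dx":-0.033,"dy":-0.088,"dz":0,"roll":0}
  ]
}}

```text
t: 9.15
position: [0.6273, -0.2154, 0.2408]
eef_rot: [0.154, 0.988, -0.0, 0.0]
contact_force: [0.7, -0.0, -2.5]
grip_width: 0.0099
grip_force: 45.0
```

>>> {"api": "drive_tool", "payload": {
  "series": [
    {"claw":-1,"dx":0,"dy":0,"dz":0,"roll":-0.02},
    {"claw":-1,"dx":0,"dy":0,"dz":0,"roll":-0.02},
    {"claw":-1,"dx":0,"dy":0,"dz":0,"roll":-0.02},
    {"claw":-1,"dx":0,"dy":0,"dz":0,"roll":-0.02},
    {"claw":-1,"dx":0,"dy":0,"dz":0,"roll":-0.02}
  ]
}}

```text
t: 9.65
position: [0.6276, -0.2135, 0.2406]
eef_rot: [-0.162, 0.987, 0.0, -0.0]
contact_force: [0.0, 0.2, -2.3]
grip_width: 0.0097
grip_force: 45.0
```

>>> {"api": "drive_tool", "payload": {
  "series": [
    {"claw":-1,"dx":0,"dy":0,"dz":0,"roll":0},
    {"claw":-1,"dx":0,"dy":0,"dz":0,"roll":0},
    {"claw":-1,"dx":0,"dy":0,"dz":0,"roll":0}
  ]
}}

```text
t: 9.95
position: [0.6277, -0.2134, 0.2403]
eef_rot: [-0.158, 0.987, 0.0, -0.0]
contact_force: [0.6, -0.2, -2.7]
grip_width: 0.0099
grip_force: 45.0
```

```bash
python3 - <<'E'
from h import *
np.set_printoptions(precision=4,suppress=True)
s=get_state();print(s['t'],s['position'],s['eef_rot'],s['q'],s['grip_width'],s['contact_force'])
a=snap('wrist','w3')
import json;json.dump({k:list(map(float,s[k])) for k in('position','eef_rot')},open('w3.json','w'))
E
```

```text
9.95 [ 0.6277 -0.2134  0.2403] [-0.1577  0.9875  0.     -0.    ] [-0.3662  0.0869  1.451   0.      1.6038 -2.2536] 0.009917807795306297 [ 0.5597 -0.1642 -2.7464]
```

View pics/w3.png

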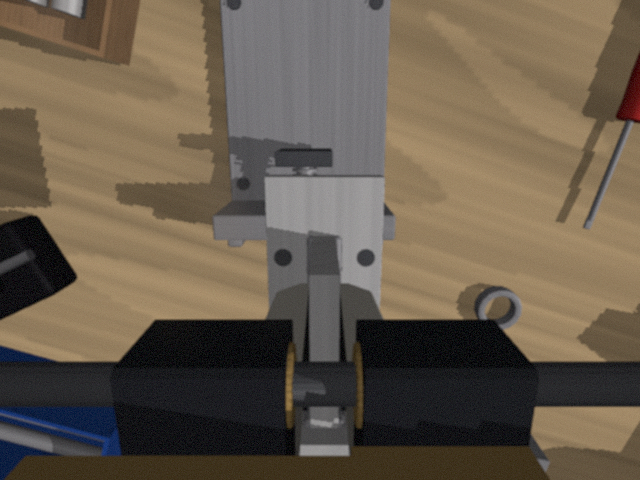

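The wrist view with the bracket held shows the pad at (275–332, 149–168), the bed edges at columns of about 222–232 and 390–385, and the fence at row 210. The bracket hangs straight in the gripper.

```bash
python3 - <<'E'
import cv2
a=cv2.imread('pics/w3.png')[130:190,215:395]; cv2.imwrite('pics/w3c.png',cv2.resize(cv2.convertScaleAbs(a,alpha=1.6),None,fx=4,fy=4,interpolation=cv2.INTER_CUBIC))
g=cv2.cvtColor(cv2.imread('pics/w3.png'),cv2.COLOR_BGR2GRAY).astype(float)
for r in(20,60,100,125,140):
    row=g[r-4:r+5].mean(0); d=abs(row[2:]-row[:-2])
    print(r,215+d[214:245].argmax(),376+d[375:400].argmax())
E
```

```text
20 221 389
60 224 376
100 227 387
125 228 386
140 227 384
```

View pics/w3c.png

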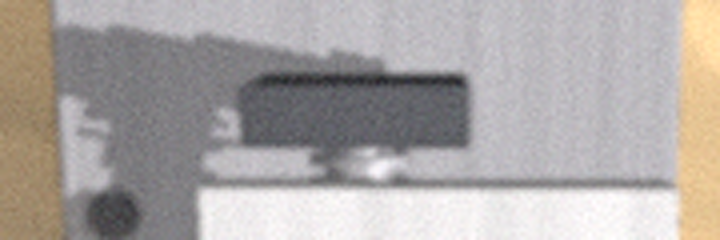

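```bash
python3 - <<'E'
from h import *; import json
np.set_printoptions(precision=4,suppress=True)
s=json.load(open('w3.json'));T=R.from_quat(s['eef_rot']).as_matrix()
P=lambda pts,z:p2w('wrist',pts,z,s)
e=P([(275.2,151),(332,151),(275.2,166.5),(332,166.5)],.073);print(e,np.linalg.norm(e[1]-e[0]),np.linalg.norm(e[2]-e[0]))
b=P([(221,20),(228,125),(389,20),(386,125)],.015)
for i in(0,2): d=b[i+1]-b[i];print('edge yaw',np.degrees(np.arctan2(d[1],d[0])))
print('tool-x yaw+180',np.degrees(np.arctan2(-T[1,0],-T[0,0])))
d=e[1]-e[0];print('padface yaw',np.degrees(np.arctan2(-d[0],d[1])))
f=e[:2].mean(0);print('pad front mid',f)
L=lambda p:(np.array(p)-s['position'])@T
print('tool: pad',L(f),'bed mid y',L((b[0]+b[2])/2),L((b[1]+b[3])/2), np.linalg.norm(b[0]-b[2]))
# top-camera check of fixture yaw/pos
m=masks_of('top','pad');print(len(m))
E
```

```text
[[ 0.587  -0.2664  0.073 ]
 [ 0.5735 -0.2255  0.073 ]
 [ 0.5981 -0.2631  0.073 ]
 [ 0.5845 -0.2218  0.073 ]] 0.04302378370009413 0.01161668222056305
edge yaw 18.72893556544765
edge yaw 18.707760394155756
tool-x yaw+180 18.14122064572871
padface yaw 18.19119566675171
pad front mid [ 0.5802 -0.2459  0.073 ]
tool: pad [ 0.0552 -0.0161  0.1673] bed mid y [ 0.158  -0.0165  0.2253] [ 0.0744 -0.0156  0.2253] 0.13879892940883828
1
```

>>> {"api": "drive_tool", "payload": {
  "series": [
    {"claw":-1,"dx":0.06,"dy":-0.008,"dz":0,"roll":0},
    {"claw":-1,"dx":0.08,"dy":-0.01,"dz":0,"roll":0},
    {"claw":-1,"dx":0.07,"dy":-0.01,"dz":0,"roll":0},
    {"claw":-1,"dx":0.034,"dy":-0.004,"dz":0,"roll":-0.001},
    {"claw":-1,"dx":0,"dy":0,"dz":0,"roll":0}
  ]
}}

```text
t: 10.55
position: [0.5158, -0.2678, 0.2408]
eef_rot: [-0.161, 0.987, -0.0, 0.0]
contact_force: [0.3, -0.2, -2.5]
grip_width: 0.0098
grip_force: 45.0
```

>>> {"api": "drive_tool", "payload": {
  "series": [
    {"claw":-1,"dx":0,"dy":0,"dz":0.08,"roll":0},
    {"claw":-1,"dx":0,"dy":0,"dz":0.09,"roll":0},
    {"claw":-1,"dx":0,"dy":0,"dz":0.09,"roll":0},
    {"claw":-1,"dx":0,"dy":0,"dz":0.07,"roll":0},
    {"claw":-1,"dx":0,"dy":0,"dz":0.03,"roll":0}
  ]
}}

```text
t: 11.05
position: [0.5164, -0.2658, 0.0565]
eef_rot: [-0.162, 0.987, 0.001, -0.002]
contact_force: [0.2, 0.9, -2.3]
grip_width: 0.0099
grip_force: 45.0
```

>>> {"api": "drive_tool", "payload": {
  "series": [
    {"claw":-1,"dx":0,"dy":0,"dz":0,"roll":0},
    {"claw":-1,"dx":0,"dy":0,"dz":0,"roll":0},
    {"claw":-1,"dx":0,"dy":0,"dz":0,"roll":0}
  ]
}}

```text
t: 11.35
position: [0.5181, -0.2675, 0.0625]
eef_rot: [-0.162, 0.987, -0.001, 0.001]
contact_force: [-0.2, -0.4, -2.9]
grip_width: 0.0097
grip_force: 45.0
```

```bash
python3 - <<'E'
from h import *
np.set_printoptions(precision=4,suppress=True)
s=get_state();print(s['t'],s['position'],s['eef_rot'],s['contact_force'])
T=R.from_quat(s['eef_rot']).as_matrix();print((np.array([.5802,-.2459,.073])-s['position'])@T,np.degrees(np.arctan2(-T[1,0],-T[0,0])))
a=snap('scene','s4')
b=a[290:450,130:330,::-1]
import json
cv2.imwrite('pics/s4c.png',cv2.resize(cv2.convertScaleAbs(b,alpha=1.3),None,fx=3.5,fy=3.5,interpolation=cv2.INTER_CUBIC))
E
```

```text
11.35 [ 0.5181 -0.2675  0.0625] [-0.1622  0.9867 -0.0009  0.0012] [-0.198  -0.4141 -2.8504]
[-0.0657  0.0005 -0.0104] 18.67420413735587
```

View pics/s4c.png

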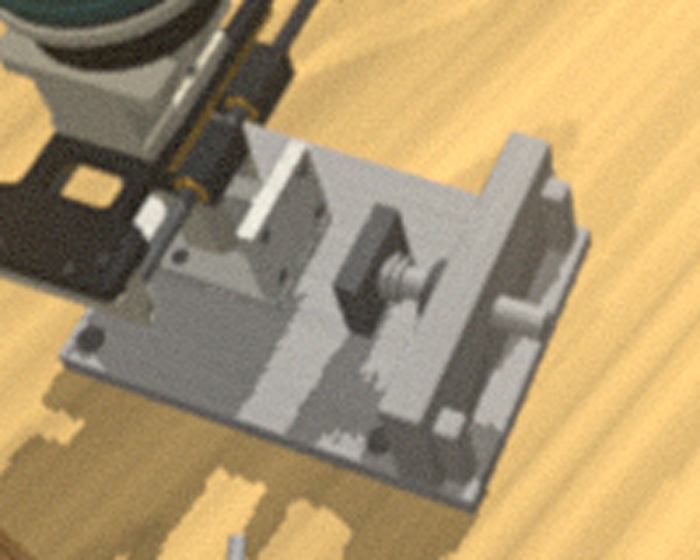

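The scene view shows the bracket upright just above the bed, the flange facing the pad squarely and centred on it with a gap of about 30 mm.

>>> {"api": "drive_tool", "payload": {
  "series": [
    {"claw":-1,"dx":0,"dy":0,"dz":0.02,"roll":0},
    {"claw":-1,"dx":0,"dy":0,"dz":0.015,"roll":0},
    {"claw":-1,"dx":0,"dy":0,"dz":0.007,"roll":0},
    {"claw":-1,"dx":0,"dy":0,"dz":0,"roll":0},
    {"claw":-1,"dx":0,"dy":0,"dz":0,"roll":0}
  ]
}}

```text
t: 11.9
position: [0.5169, -0.267, 0.04]
eef_rot: [-0.162, 0.987, 0.0, -0.0]
contact_force: [-8.8, 4.2, 13.3]
grip_width: 0.0098
grip_force: 45.0
```

>>> {"api": "drive_tool", "payload": {
  "series": [
    {"claw":-1,"dx":-0.012,"dy":0,"dz":0,"roll":0},
    {"claw":-1,"dx":-0.012,"dy":0,"dz":0,"roll":0},
    {"claw":-1,"dx":-0.012,"dy":0,"dz":0,"roll":0},
    {"claw":-1,"dx":-0.01,"dy":0,"dz":0,"roll":0},
    {"claw":-1,"dx":0,"dy":0,"dz":0,"roll":0}
  ]
}}

```text
t: 12.4
position: [0.5394, -0.2601, 0.04]
eef_rot: [-0.162, 0.987, -0.001, 0.0]
contact_force: [-0.3, -0.8, 8.0]
grip_width: 0.0098
grip_force: 45.0
```

>>> {"api": "drive_tool", "payload": {
  "series": [
    {"claw":-1,"dx":0,"dy":0,"dz":0,"roll":0},
    {"claw":-1,"dx":0,"dy":0,"dz":0,"roll":0}
  ]
}}

```text
t: 12.6
position: [0.5394, -0.2601, 0.04]
eef_rot: [-0.162, 0.987, -0.001, 0.001]
contact_force: [0.9, -0.8, 6.5]
grip_width: 0.0096
grip_force: 45.0
```

>>> {"api": "drive_tool", "payload": {
  "series": [
    {"claw":-1,"dx":0,"dy":0,"dz":-0.003,"roll":0},
    {"claw":-1,"dx":0,"dy":0,"dz":0,"roll":0},
    {"claw":-1,"dx":0,"dy":0,"dz":0,"roll":0}
  ]
}}

```text
t: 12.9
position: [0.5385, -0.2595, 0.0402]
eef_rot: [-0.162, 0.987, 0.0, -0.0]
contact_force: [0.9, -0.7, -2.7]
grip_width: 0.0098
grip_force: 45.0
```

>>> {"api": "drive_tool", "payload": {
  "series": [
    {"claw":-1,"dx":-0.006,"dy":0,"dz":0,"roll":0},
    {"claw":-1,"dx":-0.006,"dy":0,"dz":0,"roll":0},
    {"claw":-1,"dx":-0.006,"dy":0,"dz":0,"roll":0},
    {"claw":-1,"dx":0,"dy":0,"dz":0,"roll":0},
    {"claw":-1,"dx":0,"dy":0,"dz":0,"roll":0}
  ]
}}

```text
t: 13.4
position: [0.5471, -0.2567, 0.0405]
eef_rot: [-0.162, 0.987, 0.0, -0.0]
contact_force: [-4.4, -0.9, -2.1]
grip_width: 0.0099
grip_force: 45.0
```

>>> {"api": "drive_tool", "payload": {
  "series": [
    {"claw":-1,"dx":-0.006,"dy":0,"dz":0,"roll":0},
    {"claw":-1,"dx":-0.006,"dy":0,"dz":0,"roll":0},
    {"claw":-1,"dx":-0.006,"dy":0,"dz":0,"roll":0},
    {"claw":-1,"dx":0,"dy":0,"dz":0,"roll":0},
    {"claw":-1,"dx":0,"dy":0,"dz":0,"roll":0}
  ]
}}

```text
t: 13.9
position: [0.5551, -0.254, 0.0405]
eef_rot: [-0.162, 0.987, 0.0, -0.001]
contact_force: [-9.8, -1.8, -0.3]
grip_width: 0.0101
grip_force: 45.0
```

```bash
cat > f.py <<'E'
from h import *
np.set_printoptions(precision=4,suppress=True)
F=[]
for i in range(6):
    s=get_state();F.append(s['contact_force']);capture('top')
T=R.from_quat(s['eef_rot']).as_matrix();print(s['t'],s['position'],np.mean(F,0),(np.mean(F,0))@T,(np.array([.5802,-.2459,.073])-s['position'])@T,np.degrees(np.arctan2(-T[1,0],-T[0,0])))
E
python3 f.py
```

```text
14.15 [ 0.555  -0.254   0.0405] [-9.2717 -1.5149 -0.2287] [9.2688 1.5305 0.2439] [-0.0264 -0.0003 -0.0326] 18.655921410415484
```

>>> {"api": "drive_tool", "payload": {
  "series": [
    {"claw":-1,"dx":-0.005,"dy":0,"dz":0,"roll":0},
    {"claw":-1,"dx":-0.0045,"dy":0,"dz":0,"roll":0},
    {"claw":-1,"dx":0,"dy":0,"dz":0,"roll":0},
    {"claw":-1,"dx":0,"dy":0,"dz":0,"roll":0},
    {"claw":-1,"dx":0,"dy":0,"dz":0,"roll":0}
  ]
}}

```text
t: 14.7
position: [0.5593, -0.2526, 0.0405]
eef_rot: [-0.162, 0.987, 0.0, -0.001]
contact_force: [-12.3, -1.4, 0.9]
grip_width: 0.0101
grip_force: 45.0
```

```bash
python3 f.py; python3 - <<'E'
from h import *
b=snap('scene','s5')[290:450,130:330,::-1]
cv2.imwrite('pics/s5c.png',cv2.resize(cv2.convertScaleAbs(b,alpha=1.3),None,fx=3.5,fy=3.5,interpolation=cv2.INTER_CUBIC))
E
```

```text
14.95 [ 0.5593 -0.2526  0.0405] [-12.0748  -2.1341   1.1304] [12.1255  1.8397 -1.1045] [-0.0219 -0.0003 -0.0325] 18.648517446007844
```

View pics/s5c.png

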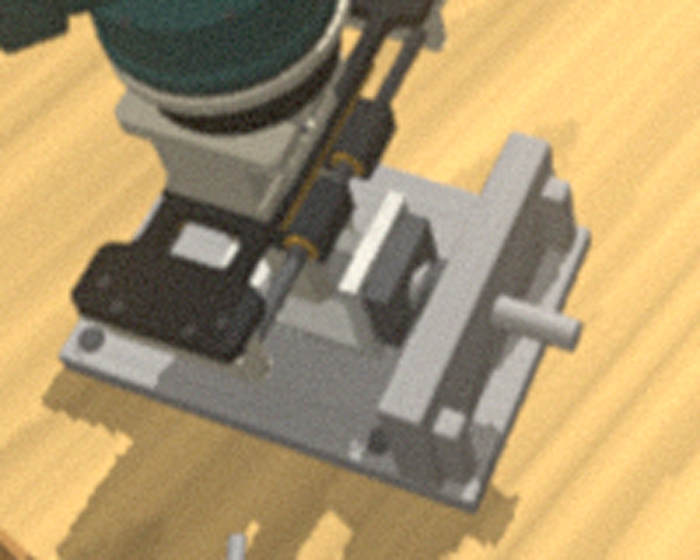

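The bracket's flange sits flat and centred on the pad. The push is about 12.1 N, with the pad about 15 mm in by the TCP position.

```bash
python3 -c "
from workcell import close_job; print(close_job())"
```

```text
the job is handed in; nothing more can be done
None
```

Job handed in at about 15 s: the jaw was slid back about 34 mm, and the gripper still holds the bracket upright on the fixture bed, its flange flat and centred on the pad at about 12 N (about 15 mm in); the arm never went near the screwdriver or collar.

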